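# Switch test on the kiln-shelf grinder

### The arm

A 6-joint arm with a two-finger parallel gripper is mounted at the origin on the work surface. World frame = base frame: x ahead of the robot, y to its left, z up, the work surface at z = 0. Lengths are in mm, angles in rad, forces in N, time in s.
With the tool pointing down it reaches from about 350 to 875 mm from the base axis. Payload 4.2 kg.
Tool frame: the origin (TCP) lies midway between the tips of the shut fingers; the grasp point (between the pads) lies 19 mm behind it; z points along the fingers, y is the line along which they close (so a half turn about z gives the same grasp; the last joint's range is limited). The gripper opens to 87 mm and grips with 3 to 60 N. Pads are 19 mm wide; open, the fingers measure 117 mm over their backs; the gripper's body (75 mm by 190 mm) begins 51 mm behind the grasp point.
Start: joints at [1.451, 0.385, 0.008, 0, -1.194, -0.259], TCP at [231.095, 580.684, 222.55] pointing down, gripper open.
Joint ranges: [-3.14, 3.14], [-1.21, 2.06], [-1.07, 1.41], [-3.16, 2.05], [-2.99, -0.16], [-3.1, 3.1]. Speed limits (rad/s): [2.79, 2.79, 3.14, 3.14, 3.14, 3.14].

### API

Orientations are given as a unit quaternion [x, y, z, w].
In Python, from cell import bot, vision, job, find_in, regions_of, spot_point gives the robot as it stands.
- The arm moves only by the tool drive_tool, never from a script. Its argument "rows" is a list of rows, each a list of 7 numbers: the shift along the tool's x, y, z as a fraction of full scale, then the turn, a rotation vector about the tool's x, y, z as a fraction of full scale, then the gripper's target within -1 to 1 (fully open at 1, half-way at 0, shut at -1). A call has 1 to 8 rows; each row is the pose to reach, as a shift and turn from the pose commanded when the call began, along the tool's axes at that moment, turning the shorter way round; what a row does not reach only later rows make up. Full scale, the value 1, is 100 mm for a shift and 2 pi rad for a turn. A row lasts 1/10 s, in which the tool goes at most 50 mm and 8.59 degrees, less where a joint would pass 70% of its speed; a pose out of reach is approached as far as the arm can. A call with a number of a shift or a turn outside -1 to 1 is refused whole. A call with a gripper value outside its range is refused whole. The fingers move at their own pace and stop on an object; "grip_force" is the grip in N (left out, the last holds). Time passes only in rows, so rows that repeat a pose let the fingers close. It gives the time, the measured TCP pose, the force, the opening and the grip force at its end, in the units of the state.
- bot.read_state(): the state, without advancing time (a new reading comes with each control period).
- vision.get_image(name): name is "side" or "top"; returns the picture (400x640x3 uint8, red, green, blue); there is no depth.
- vision.camera_model(name): a dict with "K" (3x3 intrinsics, pixels), "k1" (the pictures are not rectified: a ray, as slopes to the right and down, at radius r is drawn at 1 + k1 r^2 times it, then the intrinsics apply), "origin" and "rotation" of the camera in the world. Camera axes: x right, y down, z forward; pixel columns grow to the right and rows downward; lengths in mm; the calibration is good to about 2 mm. A picture is of the moment at which its call begins. camera_model takes no time and is no camera call.
- job.job_done(): hands the job in; it is judged then, once.
Trained networks look in the newest picture that a camera, given by its name, has taken for a name from the list of things; names that differ only in an ending like _2 or _b are one class to them, and where a whole thing is asked for, a point or a joint stands for the part that bears it (a point fixed in the world has none). Each returns a list of dicts, best first, with "conf" (0 to 1); they miss things now and then, are a little off and sometimes report something else, mostly with a low value. They report only what shows in the picture. A call takes as long as a camera call.
- find_in(target, camera): "location" ([column, row] in pixels, amid what is visible of it).
- regions_of(target, camera): "pixels" (400x640 bool, what is visible of it) and "location" ([column, row] in pixels, amid what is visible of it).
- spot_point(target, camera): "location" ([column, row] in pixels: a listed point, or the origin of a listed thing).
The state is a dict: "time_s": time; "joint_positions": joint angles; "qd": joint speeds; "joint_efforts": joint torques, N m; "tcp_pos": TCP position; "tcp_rot": TCP orientation; "wrist_force": force on the tool from outside, world axes, zero at the start; "torque": the same for the moment, N m; "grip_width": finger opening in mm; "gripper_force": force on a finger pad.
Only numpy, scipy, OpenCV 4.12 (cv2) and the standard library are available. Lean on these libraries where they do the work, as an engineer would, in place of code of your own. Each camera call takes 0.05 s, during which the arm holds its last target. There are 200 camera calls.

### The job

Give the grinder in the bench cradle its switch test before the kiln shelves are cleaned: flip the lock-off lever on its paddle fully forward (towards the disc), then press the paddle fully home against the body and hold it there for about two seconds. Let the paddle spring up, flip the lock-off lever fully back so that the switch is safe again, and take the hand away. Do not touch the disc, and leave the pottery and tools around it where they are.

Things in the scene. Friction and masses are not known exactly. Their poses are not given: they have to be found in the camera images.
- grinder: cordless angle grinder, 385 mm long, fixed upside down (switch paddle on top) in a wooden bench cradle 110 mm wide. Does not move. Origin: on the table under the middle of the grip; x points forward to the disc end, -x to the battery end, z up. Grip 62 mm wide, its top at z 104 mm; battery x -165 to -100, top z 110; paddle's hinge lug top z 128 at x -89 to -73; cradle posts top z 92
- disc: grey grinding disc, 100 mm across, lying level on top of the gear head at the grinder's front end over a 116 mm steel guard plate; origin at the centre of its underside, 160 mm forward of the grinder's origin, 112 mm above the table (disc top 118, nut top 125 mm). Not to be touched
- paddle (a joint): rad: 0 up, 0.085 fully home against the body. Black bar along the grinder's x, 158 x 36 x 6 mm, top at z 124 mm when up; hinged at its rear end (x -75, z 121 mm), its front end (x 85) goes down. A spring lifts it: at the front pad 5 N to start, 9 N fully home (11 mm of travel). With the lever back, a tooth under the lever stands on the grip, so the paddle then gives only about 0.03 rad
- pad (a point): point on the paddle's top face, in the middle of the ridged front part where it is pressed; 55 mm forward of the grinder's origin, 130 mm forward of the paddle's hinge, 124 mm above the table when up
- lockoff (a joint): lock-off lever, rad: 0 fully back (safe: leans 0.6 rad towards the battery, paddle locked), 1.2 fully forward (leans 0.6 rad towards the disc, paddle free). Stays wherever it is left; stiff hinge, about 0.05 N m: 2 N at the tip, 4 to 5 N low down
- lever_pivot (a point): pivot of the lock-off lever, in the paddle on its centre line: 5 mm behind the grinder's origin, 121 mm above the table with the paddle up (3 mm below the paddle's top face). The lever turns about the grinder's y axis
- lever_tip (a point): middle of the top edge of the lock-off lever: a flat steel tab 22 mm wide, 5 mm thick, with a 7 mm round bead along the top, standing up through the paddle; 37 mm from the pivot. Fully back it is 21 mm behind the pivot, fully forward 21 mm ahead, both 31 mm above it; it swings through upright. The paddle's top is bare within 60 mm before and behind
- dish: low rectangular terracotta dish, 130 x 85 mm, 22 mm high, near the grinder; origin at its underside's centre; bystander, loose, to be left alone
- kiln_prop: upright white kiln prop, a plain cylinder 34 mm across and 65 mm tall, beside the grinder; origin at its underside's centre; bystander, loose, to be left alone
- trimming_tool: brush-like potter's tool 170 mm long and under 30 mm thick, lying on the table beside the grinder; origin about its middle; bystander, loose, to be left alone
- bowl: blue glazed bowl, 120 mm across, 55 mm high; origin at its underside's centre; bystander, loose, to be left alone
- tool_pot: terracotta pot 84 mm across, 90 mm high, with sticks and tools standing in it up to 175 mm; origin at its underside's centre; bystander, loose, to be left alone
- glaze_jar: white plastic jar with a lid, 68 mm across, 85 mm high; origin at its underside's centre; bystander, loose, to be left alone
- beaker: white ceramic beaker, 70 mm across, 75 mm high; origin at its underside's centre; bystander, loose, to be left alone

How it is judged:
By the outcome, as a careful person would: the job done as asked, in the order asked, and still so for the second after the job is handed in, with the robot touching nothing.
It also fails if it takes over 48 s, if anything falls off the work surface, if the arm or the gripper's body presses on something with over 40 N, if the wrist force passes 120 N, or if a joint passes its speed limit or range.

## Working session

There is one attempt and no reset: what is moved stays moved. The work goes in short steps, Python scripts to look and compute and a tool call to move; the robot and the scene stay as the last step left them, time stands still between calls to the robot, and variables do not carry over. Pictures are saved under pics/ and viewed, at most 10 in all, crops included, and the job is handed in when it is done.

Besides the shell and the picture viewer there is one more tool, called after "Request:" as name(argument=value, ...), one argument or row to a line, values as JSON. drive_tool: Moves the arm, as the interface text tells. Shift numbers are shares of 100 mm and turn numbers shares of 2 pi rad, none past 1 either way. Its arguments: {"type":"object","properties":{"rows":{"type":"array","items":{"type":"array","items":{"type":"number","minimum":-1,"maximum":1}}},"grip_force":{"type":"number"}},"required":["rows"]}

```bash
ls; mkdir -p pics; cat > h.py <<'E'
import numpy as np, cv2
from cell import bot, vision, job, find_in, regions_of, spot_point
from scipy.spatial.transform import Rotation as R
def ray(cam,px):
    m=vision.camera_model(cam);K=np.array(m["K"]);d=np.linalg.solve(K,[px[0],px[1],1.])[:2]
    u=d.copy()
    for _ in range(30): u=d/(1+m["k1"]*(u@u))
    v=np.array(m["rotation"])@np.array([u[0],u[1],1.]);return np.array(m["origin"],float),v
def at_z(cam,px,z):
    o,v=ray(cam,px);return o+v*(z-o[2])/v[2]
def tri(p1,p2):
    o1,v1=ray("top",p1);o2,v2=ray("side",p2)
    A=np.stack([v1,-v2],1);s=np.linalg.lstsq(A,o2-o1,rcond=None)[0]
    a=o1+s[0]*v1;b=o2+s[1]*v2;return (a+b)/2,np.linalg.norm(a-b)
def proj(cam,P):
    m=vision.camera_model(cam);c=np.array(m["rotation"]).T@(np.array(P,float)-m["origin"]);u=c[:2]/c[2]
    u=u*(1+m["k1"]*(u@u));return (np.array(m["K"])@[u[0],u[1],1])[:2]
E
python3 - <<'E'
from h import *
for c in("top","side"):
    cv2.imwrite(f"pics/{c}0.png",vision.get_image(c)[:,:,::-1])
    m=vision.camera_model(c);print(c,np.round(m["origin"]),np.round(m["rotation"],2).tolist())
L={}
for n in["grinder","disc","pad","lever_pivot","lever_tip"]:
    for c in("top","side"):
        r=spot_point(n,c)[:2];print(n,c,[(np.round(x["location"],1).tolist(),round(x["conf"],2)) for x in r])
        if r:L[n,c]=r[0]["location"]
    if (n,"top") in L and (n,"side") in L: print(n,tri(L[n,"top"],L[n,"side"]))
for n,z in dict(grinder=0,disc=112,pad=124,lever_pivot=121,lever_tip=152).items():
    for c in("top","side"):
        if (n,c) in L: print(n,c,np.round(at_z(c,L[n,c],z),1))
for n in["dish","kiln_prop","trimming_tool","bowl","tool_pot","glaze_jar","beaker"]:
    r=spot_point(n,"top")[:1]
    if r: print(n,round(r[0]["conf"],2),np.round(at_z("top",r[0]["location"],0)))
print(bot.read_state())
E
```

```text
pics
top [ 275.  -20. 1603.] [0.74, -0.66, 0.07, -0.08]
side [444. 820. 656.] [-0.07, 0.88, -0.47, 0.04]
grinder top [([295.2, 222.1], 0.9)]
grinder side [([340.0, 249.4], 0.87)]Traceback (most recent call last):
  File "<stdin>", line 10, in <module>
  File "h.py", line 12, in tri
    o1,v1=ray("top",p1);o2,v2=ray("side",p2)
          ~~~^^^^^^^^^^
  File "h.py", line 8, in ray
    v=np.array(m["rotation"])@np.array([u[0],u[1],1.]);return np.array(m["origin"],float),v
      ~~~~~~~~~~~~~~~~~~~~~~~^~~~~~~~~~~~~~~~~~~~~~~~~
ValueError: matmul: Input operand 1 has a mismatch in its core dimension 0, with gufunc signature (n?,k),(k,m?)->(n?,m?) (size 3 is different from 4)
```

```bash
sed -i 's/np.array(m\["rotation"\])/R.from_quat(m["rotation"]).as_matrix()/' h.py
python3 - <<'E'
from h import *
L={}
for n in["grinder","disc","pad","lever_pivot","lever_tip"]:
    for c in("top","side"):
        r=spot_point(n,c)[:2];print(n,c,[(np.round(x["location"],1).tolist(),round(x["conf"],2)) for x in r])
        if r:L[n,c]=r[0]["location"]
    if (n,"top") in L and (n,"side") in L: print(n,tri(L[n,"top"],L[n,"side"]))
for n,z in dict(grinder=0,disc=112,pad=124,lever_pivot=121,lever_tip=152).items():
    for c in("top","side"):
        if (n,c) in L: print(n,c,np.round(at_z(c,L[n,c],z),1))
for n in["dish","kiln_prop","trimming_tool","bowl","tool_pot","glaze_jar","beaker"]:
    r=spot_point(n,"top")[:1]
    if r: print(n,round(r[0]["conf"],2),np.round(at_z("top",r[0]["location"],0)))
print(bot.read_state())
E
```

```text
grinder top [([295.2, 222.1], 0.9)]
grinder side [([340.0, 249.4], 0.87)]
grinder (array([515.27446721,  65.47278432,   6.22521506]), np.float64(13.516535397801537))
disc top [([347.5, 235.2], 0.96)]
disc side []
pad top [([314.0, 228.6], 0.76), ([293.2, 218.7], 0.26)]
pad side [([346.2, 198.6], 0.95)]
pad (array([496.74078176,  -2.58594523, 120.7635893 ]), np.float64(11.621212443267428))
lever_pivot top [([295.9, 218.3], 0.87)]
lever_pivot side [([340.4, 210.1], 0.65)]
lever_pivot (array([513.56790185,  58.18163584, 126.35155757]), np.float64(4.400623618193382))
lever_tip top [([291.3, 216.4], 0.39)]
lever_tip side [([337.7, 203.5], 0.5)]
lever_tip (array([516.38303674,  71.61429066, 153.83532299]), np.float64(1.7045962029233606))
grinder top [523.1  65.6   0. ]
grinder side [509.1  59.8   0. ]
disc top [ 483.9 -110.3  112. ]
pad top [490.4  -2.5 124. ]
pad side [502.2   1.  124. ]
lever_pivot top [516.7  58.4 121. ]
lever_pivot side [512.   51.1 121. ]
lever_tip top [515.8  71.7 152. ]
lever_tip side [517.5  68.7 152. ]
dish 0.91 [670.  22.   0.]
kiln_prop 0.51 [383.   3.   0.]
tri
[... 171 characters left out ...]
5, 'joint_positions': array([ 1.45062936e+00,  3.84710905e-01,  7.86672104e-03, -4.09184619e-05,
       -1.19402373e+00, -2.58593363e-01]), 'qd': array([-0.0011804 ,  0.00064008,  0.00049267, -0.00028384,  0.00057293,
        0.00020716]), 'joint_efforts': array([-7.66329522e-04, -3.90476239e+01,  1.87628174e+01,  4.22460929e+00,
        1.55032187e-02, -1.75785095e-05]), 'tcp_pos': array([231.06394108, 580.66811532, 222.52435645]), 'tcp_rot': array([ 9.82119690e-01, -1.88257571e-01, -1.65030742e-05,  3.70214339e-05]), 'wrist_force': array([-0.18711254, -0.76417284, -0.63910802]), 'torque': array([ 0.04848424, -0.02019938,  0.00485122]), 'gripper_force': 0.0, 'grip_width': 87.13799800351165}
```

View pics/top0.png

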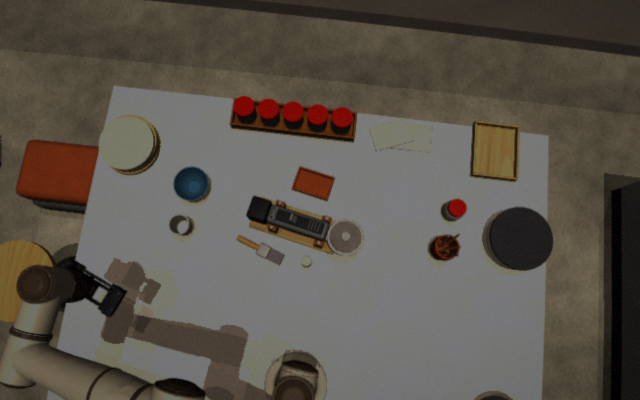

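View pics/side0.png

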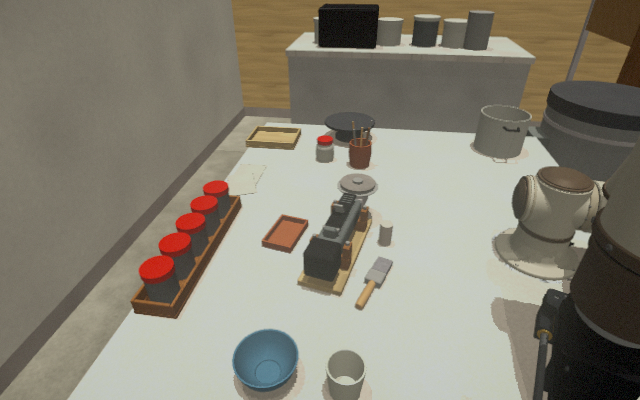

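The top picture shows the grinder with its battery at about (258,210) and the disc at (345,237), so it points right, roughly world -y. The dish is at (314,183), the prop at (307,262) and the trimming tool at (262,250). The side view agrees, with the disc at the far end at (357,184). Next I'll fit the grinder pose (x, y, yaw) to all the detections.

```bash
cat > fit.py <<'E'
from h import *
from scipy.optimize import least_squares
LOC=dict(grinder=(0,0),disc=(160,112),pad=(55,124),lever_pivot=(-5,121),lever_tip=(-26,152))
def P(q,l,lat=0):
    f=np.array([np.cos(q[2]),np.sin(q[2])]);n=np.array([-f[1],f[0]])
    return np.r_[q[:2]+f*l[0]+n*lat,l[1]]
E
python3 - <<'E'
from fit import *
obs=[]
for c in("top","side"):
    for k in range(3):
        im=vision.get_image(c)
        for n in LOC:
            for x in spot_point(n,c)[:1]:
                if x["conf"]>.3: obs.append((n,c,x["location"],1.0))
def res(q): return np.concatenate([(proj(c,P(q,LOC[n]))-p) for n,c,p,w in obs])
s=least_squares(res,[514,50,-1.745],loss="soft_l1")
print(np.round(s.x,4))
e=res(s.x).reshape(-1,2)
for o,r in zip(obs,e): print(o[0],o[1],np.round(r,1))
for c in("top","side"):
    im=vision.get_image(c)[:,:,::-1].copy();q=s.x
    S=4 if c=="top" else 4
    u=proj(c,P(q,(30,110))).astype(int);x0,y0=u[0]-80,u[1]-70
    im=cv2.resize(im[y0:y0+140,x0:x0+160],None,fx=S,fy=S,interpolation=cv2.INTER_CUBIC)
    im=cv2.convertScaleAbs(im,alpha=1.5)
    def T(p):return tuple(int(v) for v in (np.array(proj(c,p))-[x0,y0]+.5)*S)
    poly=lambda a,b,w,z:np.array([T(P(q,(a,z),-w)),T(P(q,(b,z),-w)),T(P(q,(b,z),w)),T(P(q,(a,z),w))])
    cv2.polylines(im,[poly(-73,85,18,124)],1,(0,255,0),1)
    cv2.polylines(im,[poly(-165,-100,31,110)],1,(255,0,0),1)
    cv2.polylines(im,[np.array([T(P(q,(160+50*np.cos(t),118),50*np.sin(t))) for t in np.linspace(0,6.28,40)])],1,(0,255,255),1)
    cv2.line(im,T(P(q,(-5,121))),T(P(q,(-26,152))),(255,0,255),1)
    cv2.imwrite(f"pics/{c}1.png",im)
E
```

```text
[509.6415  54.8417  -1.7771]
grinder top [ 2.7 -2.1]
disc top [0.1 0.6]
pad top [-0.3 -1. ]
lever_pivot top [-2.2  0.1]
lever_tip top [ 0.2 -1.5]
grinder top [-0.6 -0.9]
disc top [ 0.8 -2.2]
pad top [ 1.3 -1.9]
lever_pivot top [1.6 2.2]
lever_tip top [-7.7 -8.5]
grinder top [ 1.8 -0.8]
disc top [ 0.6 -0.9]
pad top [-0.6 -1.7]
lever_pivot top [0.6 1.6]
lever_tip top [ -7.2 -10. ]
grinder side [ 4.2 -0.5]
disc side [ 71.6 -53.3]
pad side [-0.3  1.4]
lever_pivot side [-30.8 -72.4]
lever_tip side [0.1 1.6]
grinder side [1.  0.6]
disc side [-0.6  0.9]
pad side [2.3 3. ]
lever_pivot side [0.8 0.3]
lever_tip side [0.6 1.4]
grinder side [3.  0.1]
disc side [ 1.6 -0.4]
pad side [1.9 5.1]
lever_pivot side [-1.3 -1.7]
lever_tip side [  0.6 -41.3]
```

View pics/top1.png

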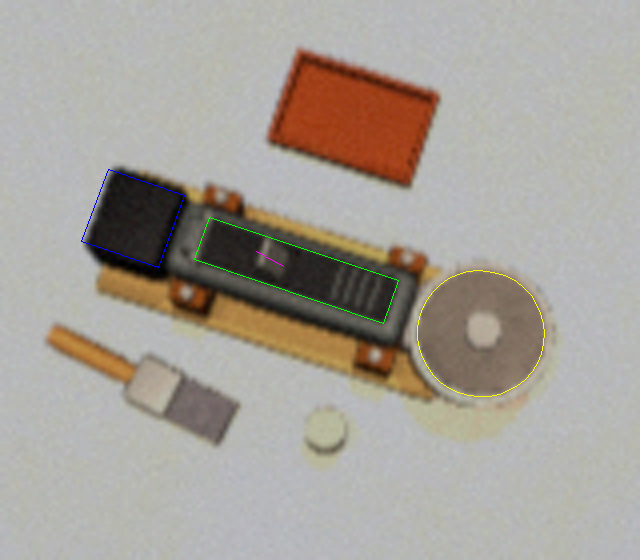

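View pics/side1.png

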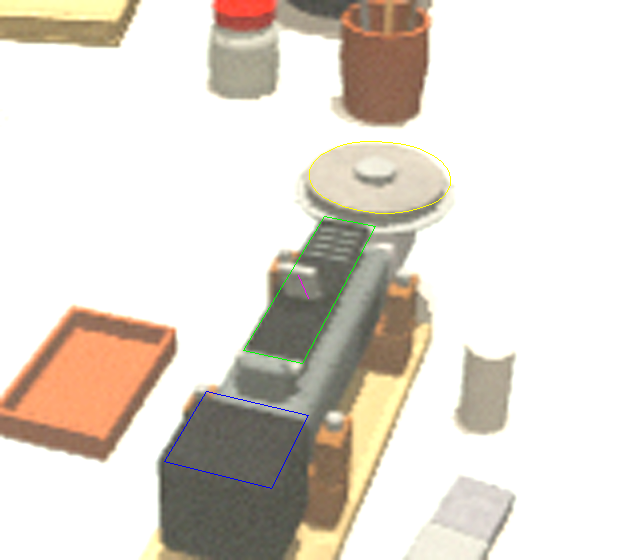

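The overlay matches to within a few mm. It fits best with the grinder shifted about 3 mm forward, which gives an origin near (511, 52) and yaw -1.777. I'm heading over high with the fingers shut, aligning tool y with the grinder's forward axis.

Request:
drive_tool(
  rows=[
    [0.35,0.25,0,0,0,-0.014,-1],
    [0.7,0.5,0,0,0,-0.0274,-1],
    [1,0.74,0,0,0,-0.0274,-1],
    [1,0.74,0,0,0,-0.0274,-1],
  ],
  grip_force=30,
)

```text
time_s: 3.35
tcp_pos: [298.1, 471.4, 223.1]
tcp_rot: [0.994, -0.105, -0.0, 0.0]
wrist_force: [0.1, 0.5, 0.5]
grip_width: 62.5
gripper_force: 0.0
```

Request:
drive_tool(
  rows=[
    [0.33,0.33,0,0,0,0,-1],
    [0.66,0.66,0,0,0,0,-1],
    [1,1,0,0,0,0,-1],
  ],
)

```text
time_s: 3.65
tcp_pos: [374.5, 355.8, 222.7]
tcp_rot: [0.995, -0.102, 0.0, -0.0]
wrist_force: [1.6, 0.9, 0.4]
grip_width: 39.1
gripper_force: 0.0
```

Request:
drive_tool(
  rows=[
    [0.33,0.33,0,0,0,0,-1],
    [0.66,0.66,0,0,0,0,-1],
    [1,1,0,0,0,0,-1],
  ],
)

```text
time_s: 3.95
tcp_pos: [452.2, 237.1, 223.0]
tcp_rot: [0.995, -0.103, 0.0, -0.0]
wrist_force: [1.0, 0.8, -0.6]
grip_width: 15.0
gripper_force: 0.0
```

Request:
drive_tool(
  rows=[
    [0.33,0.33,0,0,0,0,-1],
    [0.66,0.66,0,0,0,0,-1],
    [0.94,1,0,0,0,0,-1],
    [0.94,1,0,0,0,0,-1],
    [0.94,1,0,0,0,0,-1],
  ],
)

```text
time_s: 4.45
tcp_pos: [523.3, 120.4, 222.4]
tcp_rot: [0.995, -0.104, -0.0, -0.0]
wrist_force: [0.2, 1.3, -0.9]
grip_width: 0.2
gripper_force: 0.0
```

Request:
drive_tool(
  rows=[
    [0,0.08,0.3,0,0,0,-1],
    [0,0.08,0.6,0,0,0,-1],
    [0,0.08,0.86,0,0,0,-1],
    [0,0.08,0.86,0,0,0,-1],
    [0,0.08,0.86,0,0,0,-1],
  ],
)

```text
time_s: 4.95
tcp_pos: [521.4, 114.4, 137.2]
tcp_rot: [0.995, -0.102, 0.0, 0.0]
wrist_force: [-0.1, 0.0, 0.1]
grip_width: 0.2
gripper_force: 0.0
```

```bash
python3 - <<'E'
from fit import *
ims=[]
q=[511,52,-1.7771]
for c in("top","side"):
    im=vision.get_image(c)[:,:,::-1];u=proj(c,P(q,(10,120))).astype(int)
    ims.append(cv2.resize(im[u[1]-55:u[1]+55,u[0]-38:u[0]+38],None,fx=5,fy=5,interpolation=cv2.INTER_CUBIC))
cv2.imwrite("pics/c2.png",cv2.convertScaleAbs(np.hstack(ims),alpha=1.4));print(bot.read_state()["tcp_pos"])
E
```

```text
[522.27198941 114.41116412 138.33755543]
```

View pics/c2.png

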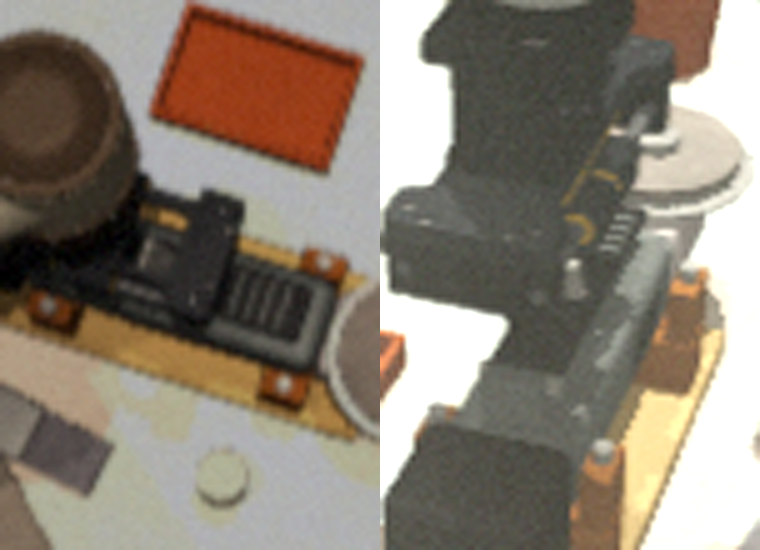

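The shut fingers hang behind the lever with the gripper body clear of everything: the lever bead is near (573,265) in the right half and the disc is well forward at about (690,160). Advancing slowly.

Request:
drive_tool(
  rows=[
    [0,0.04,0.03,0,0,0,-1],
    [0,0.08,0.03,0,0,0,-1],
    [0,0.12,0.03,0,0,0,-1],
    [0,0.16,0.03,0,0,0,-1],
    [0,0.2,0.03,0,0,0,-1],
    [0,0.24,0.03,0,0,0,-1],
    [0,0.24,0.03,0,0,0,-1],
  ],
)

```text
time_s: 5.75
tcp_pos: [516.2, 89.2, 133.6]
tcp_rot: [0.995, -0.103, 0.0, 0.0]
wrist_force: [-0.4, 0.6, 0.1]
grip_width: 0.8
gripper_force: 0.0
```

Request:
drive_tool(
  rows=[
    [0,0.04,0,0,0,0,-1],
    [0,0.08,0,0,0,0,-1],
    [0,0.12,0,0,0,0,-1],
    [0,0.12,0,0,0,0,-1],
  ],
)

```text
time_s: 6.15
tcp_pos: [514.3, 77.8, 134.0]
tcp_rot: [0.995, -0.103, 0.001, -0.0]
wrist_force: [0.5, 1.0, 1.6]
grip_width: 0.5
gripper_force: 1.1
```

Request:
drive_tool(
  rows=[
    [0,0.03,0,0,0,0,-1],
    [0,0.06,0,0,0,0,-1],
    [0,0.09,0,0,0,0,-1],
    [0,0.12,0,0,0,0,-1],
    [0,0.12,0,0,0,0,-1],
  ],
)

```text
time_s: 6.65
tcp_pos: [511.3, 66.1, 133.2]
tcp_rot: [0.995, -0.103, -0.0, -0.0]
wrist_force: [1.2, 3.4, -0.4]
grip_width: 0.4
gripper_force: 1.4
```

```bash
python3 - <<'E'
from h import *
F=[bot.read_state() for _ in range(1)]
print(F[0]["wrist_force"],F[0]["torque"],F[0]["tcp_pos"])
E
```

```text
[ 1.20631688  3.35704662 -0.37090246] [ 0.94044851 -0.44238988  0.06457825] [511.28123883  66.10945809 133.24178934]
```

Request:
drive_tool(
  rows=[
    [0,0.02,0,0,0,0,-1],
    [0,0.04,0,0,0,0,-1],
    [0,0.04,0,0,0,0,-1],
  ],
)

```text
time_s: 6.95
tcp_pos: [510.8, 63.6, 133.4]
tcp_rot: [0.995, -0.103, 0.0, -0.001]
wrist_force: [0.9, 8.8, -1.7]
grip_width: 0.7
gripper_force: 3.2
```

Request:
drive_tool(
  rows=[
    [0,0.02,0,0,0,0,-1],
    [0,0.02,0,0,0,0,-1],
  ],
)

```text
time_s: 7.15
tcp_pos: [510.9, 63.4, 133.4]
tcp_rot: [0.995, -0.103, 0.001, -0.003]
wrist_force: [0.6, 14.7, -1.6]
grip_width: 0.4
gripper_force: 5.3
```

Request:
drive_tool(
  rows=[
    [0,0.02,0,0,0,0,-1],
    [0,0.02,0,0,0,0,-1],
  ],
)

```text
time_s: 7.35
tcp_pos: [511.0, 63.1, 133.5]
tcp_rot: [0.995, -0.103, 0.002, -0.004]
wrist_force: [-0.3, 19.9, -0.7]
grip_width: 0.6
gripper_force: 7.4
```

The lever has reached its forward stop: position stalled at 63 mm while the force rose to 20 N. Contact says the grinder origin is about 3.5 mm further forward than my estimate. Backing off, lifting over the lever and moving above the pad.

Request:
drive_tool(
  rows=[
    [0,-0.1,0,0,0,0,-1],
    [0,-0.1,-0.25,0,0,0,-1],
    [0,-0.1,-0.45,0,0,0,-1],
    [0,0.2,-0.45,0,0,0,-1],
    [0,0.5,-0.45,0,0,0,-1],
    [0,0.66,-0.4,0,0,0,-1],
    [0,0.66,-0.2,0,0,0,-1],
    [0,0.66,-0.1,0,0,0,-1],
  ],
)

```text
time_s: 8.15
tcp_pos: [494.3, -7.6, 141.7]
tcp_rot: [0.995, -0.104, -0.002, 0.001]
wrist_force: [0.1, -1.1, -0.6]
grip_width: 0.1
gripper_force: 0.0
```

```bash
python3 - <<'E'
from fit import *
ims=[]
q=[510.3,48.5,-1.7771]
for c in("top","side"):
    im=vision.get_image(c)[:,:,::-1];u=proj(c,P(q,(10,120))).astype(int)
    ims.append(cv2.resize(im[u[1]-55:u[1]+55,u[0]-38:u[0]+38],None,fx=5,fy=5,interpolation=cv2.INTER_CUBIC))
cv2.imwrite("pics/c3.png",cv2.convertScaleAbs(np.hstack(ims),alpha=1.4))
d=np.array(bot.read_state()["tcp_pos"]);print(d,bot.read_state()["wrist_force"]);r=d[:2]-q[:2];f=np.array([np.cos(q[2]),np.sin(q[2])]);print(r@f,r@[-f[1],f[0]])
E
```

```text
[494.44618038  -6.96463593 141.55862936] [-0.08329012  0.26677708  0.72682311]
57.53604514832221 -4.1560731864520495
```

View pics/c3.png

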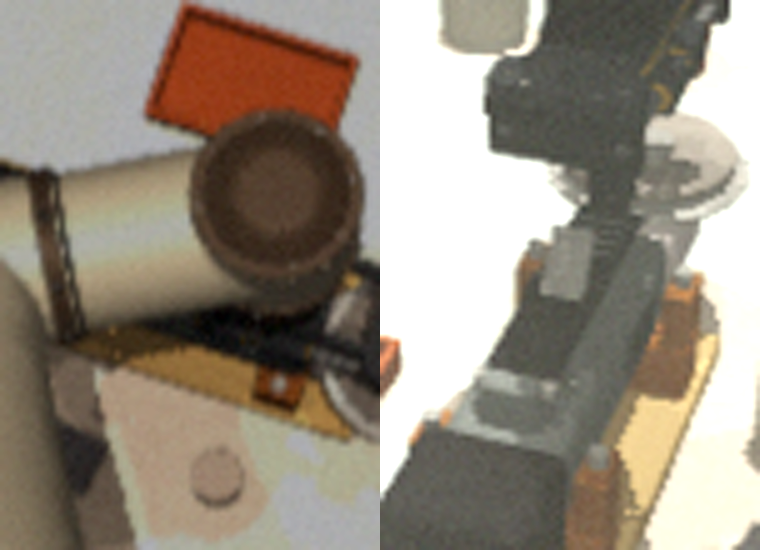

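The lever now leans forward: its grey back face is at (567,262), and the fingers are over the ridged paddle front at (612,220). Pressing down in steps.

Request:
drive_tool(
  rows=[
    [0.02,-0.02,0.05,0,0,0,-1],
    [0.02,-0.02,0.1,0,0,0,-1],
    [0.02,-0.02,0.16,0,0,0,-1],
    [0.02,-0.02,0.18,0,0,0,-1],
    [0.02,-0.02,0.2,0,0,0,-1],
    [0.02,-0.02,0.22,0,0,0,-1],
    [0.02,-0.02,0.24,0,0,0,-1],
    [0.02,-0.02,0.24,0,0,0,-1],
  ],
)

```text
time_s: 9.05
tcp_pos: [498.4, -4.6, 119.9]
tcp_rot: [0.995, -0.103, -0.0, 0.0]
wrist_force: [-2.9, 0.8, 6.6]
grip_width: 0.4
gripper_force: 2.8
```

Request:
drive_tool(
  rows=[
    [0,0,0.02,0,0,0,-1],
    [0,0,0.04,0,0,0,-1],
    [0,0,0.04,0,0,0,-1],
  ],
)

```text
time_s: 9.35
tcp_pos: [498.4, -4.6, 116.2]
tcp_rot: [0.995, -0.103, 0.0, -0.0]
wrist_force: [-3.8, 2.3, 7.0]
grip_width: 0.5
gripper_force: 3.5
```

Request:
drive_tool(
  rows=[
    [0,0,0.02,0,0,0,-1],
    [0,0,0.04,0,0,0,-1],
    [0,0,0.04,0,0,0,-1],
  ],
)

```text
time_s: 9.65
tcp_pos: [498.5, -4.4, 113.0]
tcp_rot: [0.995, -0.103, 0.0, -0.0]
wrist_force: [-4.9, 1.9, 9.2]
grip_width: 0.4
gripper_force: 5.2
```

Request:
drive_tool(
  rows=[
    [0,0,0.02,0,0,0,-1],
    [0,0,0.03,0,0,0,-1],
    [0,0,0.03,0,0,0,-1],
  ],
)

```text
time_s: 9.95
tcp_pos: [498.8, -4.5, 112.3]
tcp_rot: [0.995, -0.102, 0.001, 0.0]
wrist_force: [-10.1, 3.4, 24.6]
grip_width: 0.3
gripper_force: 12.1
```

The paddle is home: stalled at z 112.3 with 25 N. Holding.

Request:
drive_tool(
  rows=[
    [0,0,0,0,0,0,-1],
    [0,0,0,0,0,0,-1],
    [0,0,0,0,0,0,-1],
    [0,0,0,0,0,0,-1],
    [0,0,0,0,0,0,-1],
    [0,0,0,0,0,0,-1],
    [0,0,0,0,0,0,-1],
    [0,0,0,0,0,0,-1],
  ],
)

```text
time_s: 10.75
tcp_pos: [498.8, -4.5, 112.3]
tcp_rot: [0.995, -0.102, 0.001, 0.0]
wrist_force: [-9.4, 3.5, 23.9]
grip_width: 0.4
gripper_force: 12.0
```

Request:
drive_tool(
  rows=[
    [0,0,0,0,0,0,-1],
    [0,0,0,0,0,0,-1],
    [0,0,0,0,0,0,-1],
    [0,0,0,0,0,0,-1],
    [0,0,0,0,0,0,-1],
    [0,0,0,0,0,0,-1],
    [0,0,0,0,0,0,-1],
    [0,0,0,0,0,0,-1],
  ],
)

```text
time_s: 11.55
tcp_pos: [498.8, -4.5, 112.3]
tcp_rot: [0.995, -0.102, 0.001, 0.0]
wrist_force: [-9.6, 2.3, 24.3]
grip_width: 0.5
gripper_force: 12.0
```

Request:
drive_tool(
  rows=[
    [0,0,0,0,0,0,-1],
    [0,0,0,0,0,0,-1],
    [0,0,0,0,0,0,-1],
  ],
)

```text
time_s: 11.85
tcp_pos: [498.8, -4.5, 112.3]
tcp_rot: [0.995, -0.102, 0.001, 0.0]
wrist_force: [-9.2, 2.1, 24.4]
grip_width: 0.6
gripper_force: 12.0
```

Request:
drive_tool(
  rows=[
    [0,0,-0.06,0,0,0,-1],
    [0,0,-0.12,0,0,0,-1],
    [0,0,-0.18,0,0,0,-1],
    [0,0,-0.24,0,0,0,-1],
    [0,0,-0.24,0,0,0,-1],
    [0,0,-0.24,0,0,0,-1],
  ],
)

```text
time_s: 12.45
tcp_pos: [498.5, -4.7, 132.3]
tcp_rot: [0.995, -0.103, -0.0, -0.0]
wrist_force: [-0.6, -0.6, -1.0]
grip_width: 0.4
gripper_force: 0.0
```

The paddle is released. Now pushing the lever back from the front.

Request:
drive_tool(
  rows=[
    [0,-0.05,-0.01,0,0,0,-1],
    [0,-0.1,-0.01,0,0,0,-1],
    [0,-0.15,-0.01,0,0,0,-1],
    [0,-0.2,-0.01,0,0,0,-1],
    [0,-0.24,-0.01,0,0,0,-1],
    [0,-0.28,-0.01,0,0,0,-1],
    [0,-0.32,-0.01,0,0,0,-1],
    [0,-0.36,-0.01,0,0,0,-1],
  ],
)

```text
time_s: 13.25
tcp_pos: [505.8, 30.5, 133.7]
tcp_rot: [0.995, -0.103, -0.0, 0.0]
wrist_force: [-1.4, -5.2, 2.6]
grip_width: 0.5
gripper_force: 2.4
```

Request:
drive_tool(
  rows=[
    [0,-0.03,0,0,0,0,-1],
    [0,-0.06,0,0,0,0,-1],
    [0,-0.09,0,0,0,0,-1],
    [0,-0.12,0,0,0,0,-1],
    [0,-0.12,0,0,0,0,-1],
  ],
)

```text
time_s: 13.75
tcp_pos: [508.7, 42.9, 133.6]
tcp_rot: [0.995, -0.103, 0.0, -0.0]
wrist_force: [-0.4, -0.6, 1.3]
grip_width: 0.2
gripper_force: 0.7
```

Request:
drive_tool(
  rows=[
    [0,-0.02,0,0,0,0,-1],
    [0,-0.03,0,0,0,0,-1],
    [0,-0.03,0,0,0,0,-1],
  ],
)

```text
time_s: 14.05
tcp_pos: [509.1, 45.5, 133.4]
tcp_rot: [0.995, -0.103, 0.0, -0.0]
wrist_force: [-0.3, -1.4, 1.1]
grip_width: 0.1
gripper_force: 0.6
```

Request:
drive_tool(
  rows=[
    [0,-0.02,0,0,0,0,-1],
    [0,-0.03,0,0,0,0,-1],
    [0,-0.03,0,0,0,0,-1],
  ],
)

```text
time_s: 14.35
tcp_pos: [509.6, 48.4, 133.5]
tcp_rot: [0.995, -0.103, -0.0, -0.0]
wrist_force: [0.2, -1.1, 0.4]
grip_width: 0.7
gripper_force: 0.6
```

Request:
drive_tool(
  rows=[
    [0,-0.02,0,0,0,0,-1],
    [0,-0.02,0,0,0,0,-1],
  ],
)

```text
time_s: 14.55
tcp_pos: [510.0, 50.3, 133.5]
tcp_rot: [0.995, -0.103, -0.0, -0.0]
wrist_force: [0.4, -1.6, 1.4]
grip_width: 0.5
gripper_force: 0.6
```

Request:
drive_tool(
  rows=[
    [0,-0.02,0,0,0,0,-1],
    [0,-0.02,0,0,0,0,-1],
  ],
)

```text
time_s: 14.75
tcp_pos: [510.3, 51.9, 133.5]
tcp_rot: [0.995, -0.103, -0.0, 0.0]
wrist_force: [0.3, -3.2, 1.6]
grip_width: 0.4
gripper_force: 1.6
```

Request:
drive_tool(
  rows=[
    [0,-0.02,0,0,0,0,-1],
    [0,-0.02,0,0,0,0,-1],
  ],
)

```text
time_s: 14.95
tcp_pos: [510.7, 53.9, 133.4]
tcp_rot: [0.995, -0.103, -0.0, 0.0]
wrist_force: [0.7, -3.3, 2.1]
grip_width: 0.5
gripper_force: 1.8
```

Request:
drive_tool(
  rows=[
    [0,-0.02,0,0,0,0,-1],
    [0,-0.02,0,0,0,0,-1],
  ],
)

```text
time_s: 15.15
tcp_pos: [511.0, 56.0, 133.2]
tcp_rot: [0.995, -0.103, -0.0, 0.0]
wrist_force: [0.1, -4.0, -0.2]
grip_width: 0.0
gripper_force: 1.6
```

Request:
drive_tool(
  rows=[
    [0,-0.02,0,0,0,0,-1],
    [0,-0.02,0,0,0,0,-1],
  ],
)

```text
time_s: 15.35
tcp_pos: [511.2, 58.0, 133.2]
tcp_rot: [0.995, -0.103, -0.001, 0.0]
wrist_force: [-0.4, -3.2, -0.4]
grip_width: 0.7
gripper_force: 1.4
```

Request:
drive_tool(
  rows=[
    [0,-0.02,0,0,0,0,-1],
    [0,-0.02,0,0,0,0,-1],
  ],
)

```text
time_s: 15.55
tcp_pos: [511.1, 58.4, 133.2]
tcp_rot: [0.995, -0.103, -0.001, 0.002]
wrist_force: [0.6, -9.3, 0.1]
grip_width: 0.3
gripper_force: 3.7
```

Reaching the stop; I'll press a little more to confirm, then back off forward and lift.

Request:
drive_tool(
  rows=[
    [0,-0.02,0,0,0,0,-1],
    [0,-0.04,0,0,0,0,-1],
    [0,-0.04,0,0,0,0,-1],
  ],
)

```text
time_s: 15.85
tcp_pos: [511.0, 58.9, 133.2]
tcp_rot: [0.995, -0.103, -0.003, 0.005]
wrist_force: [1.8, -20.9, 0.9]
grip_width: 0.4
gripper_force: 8.4
```

Request:
drive_tool(
  rows=[
    [0,0.05,0,0,0,0,-1],
    [0,0.12,0,0,0,0,-1],
    [0,0.2,0,0,0,0,-1],
    [0,0.2,-0.3,0,0,0,-1],
    [0,0.2,-0.6,0,0,0,-1],
    [0,0.2,-0.95,0,0,0,-1],
    [0,0.2,-0.95,0,0,0,-1],
  ],
)

```text
time_s: 16.55
tcp_pos: [512.2, 45.5, 234.2]
tcp_rot: [0.995, -0.102, 0.006, -0.003]
wrist_force: [0.7, -0.5, -0.6]
grip_width: 0.5
gripper_force: 0.0
```

Request:
drive_tool(
  rows=[
    [-0.33,-0.33,0,0,0,0,-1],
    [-0.66,-0.66,0,0,0,0,-1],
    [-1,-1,0,0,0,0,-1],
  ],
)

```text
time_s: 16.85
tcp_pos: [430.5, 163.9, 228.4]
tcp_rot: [0.995, -0.104, 0.0, -0.001]
wrist_force: [1.7, 0.9, 0.1]
grip_width: 0.5
gripper_force: 0.0
```

Request:
drive_tool(
  rows=[
    [-0.33,-0.33,0,0,0,0,-1],
    [-0.66,-0.66,0,0,0,0,-1],
    [-0.8,-1,0,0,0,0,-1],
  ],
)

```text
time_s: 17.15
tcp_pos: [371.2, 278.6, 228.8]
tcp_rot: [0.995, -0.102, -0.0, -0.001]
wrist_force: [0.9, -0.0, 0.1]
grip_width: 0.3
gripper_force: 0.0
```

Request:
drive_tool(
  rows=[
    [-0.33,-0.33,0,0,0,0,-1],
    [-0.5,-0.66,0,0,0,0,-1],
    [-0.7,-1,0,0,0,0,-1],
    [-0.7,-1,0,0,0,0,-1],
    [-0.7,-1,0,0,0,0,-1],
    [-0.7,-1,0,0,0,0,-1],
  ],
)

```text
time_s: 17.75
tcp_pos: [325.5, 388.7, 228.2]
tcp_rot: [0.995, -0.103, -0.0, 0.0]
wrist_force: [0.5, 0.7, -0.1]
grip_width: 0.6
gripper_force: 0.0
```

```bash
python3 - <<'E'
from fit import *
ims=[]
q=[510.3,50.5,-1.7771]
for c in("top","side"):
    im=vision.get_image(c)[:,:,::-1];u=proj(c,P(q,(10,120))).astype(int)
    ims.append(cv2.resize(im[u[1]-55:u[1]+55,u[0]-50:u[0]+50],None,fx=4,fy=5,interpolation=cv2.INTER_CUBIC))
cv2.imwrite("pics/c4.png",cv2.convertScaleAbs(np.hstack(ims),alpha=1.4));s=bot.read_state();print(s["tcp_pos"],s["wrist_force"])
E
```

```text
[325.8983692  388.32472596 228.57627122] [ 0.559679   -0.2756234   0.17080077]
```

View pics/c4.png

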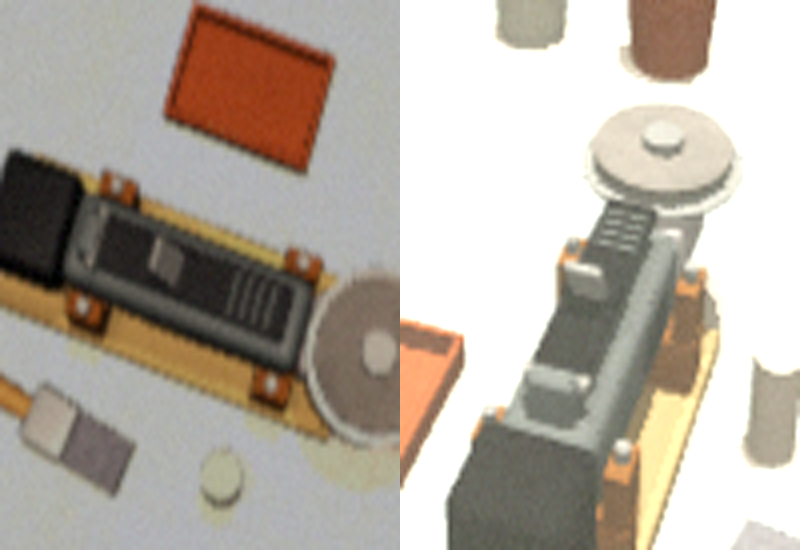

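The lever again leans towards the battery, with its bead at (162,248) in the top half and (585,272) in the side half. The paddle is up and the dish, prop and tool look unmoved. I'll check this numerically against the first pictures before handing in.

```bash
python3 - <<'E'
from fit import *
q=[510.3,50.5,-1.7771]
for c,r in(("top",14),("side",20)):
    a=cv2.cvtColor(cv2.imread(f"pics/{c}0.png"),6).astype(float);b=cv2.cvtColor(vision.get_image(c),7).astype(float)
    u=proj(c,P(q,(-15,138))).astype(int);s=np.s_[u[1]-r:u[1]+r,u[0]-r:u[0]+r]
    d=cv2.GaussianBlur(a-b,(0,0),1)
    w=np.s_[u[1]-45:u[1]+60,u[0]-60:u[0]+70]
    print(c,"lever",abs(d[s]).mean().round(1),abs(d[s]).max().round(1),"all",abs(d[w]).mean().round(1),abs(d[w]).max().round(1), cv2.phaseCorrelate(a[s].copy(),b[s].copy()))
E
```

```text
top lever 2.9 24.0 all 3.7 24.0 ((-0.3072423535177098, -0.005171774162478826), 0.9746441805232632)
side lever 11.7 44.0 all 12.6 44.0 ((-0.029219256157549722, 0.20104209482139623), 1.0407544634135764)
```

```bash
python3 - <<'E'
from fit import *
q=[510.3,50.5,-1.7771];rows=[]
for c in("top","side"):
    a=cv2.imread(f"pics/{c}0.png");b=vision.get_image(c)[:,:,::-1]
    u=proj(c,P(q,(-15,138))).astype(int);s=np.s_[u[1]-16:u[1]+16,u[0]-20:u[0]+20]
    A,B=[cv2.resize(cv2.convertScaleAbs(i[s],alpha=1.4),None,fx=9,fy=9,interpolation=cv2.INTER_CUBIC) for i in(a,b)]
    rows.append(np.hstack([A,B]))
cv2.imwrite("pics/c5.png",np.vstack(rows))
E
```

```text
(no output)
```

View pics/c5.png

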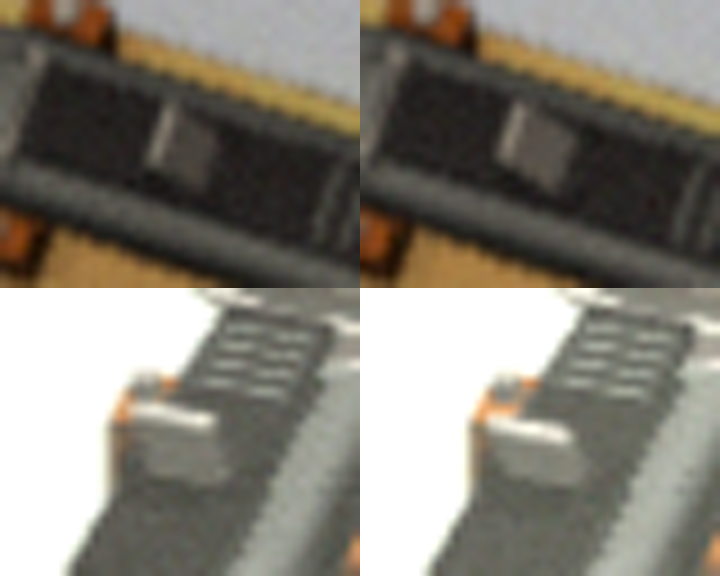

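In each pair (start on the left, now on the right) the lever sits slightly further back than it did at the start, about 1 px at the bead. That fits a lever pushed onto its back stop, as did the stall at 21 N. Handing in.

```bash
python3 -c "
from cell import job
print(job.job_done())"
```

```text
the job is handed in; nothing more can be done
None
```

The switch test is done and handed in: I flipped the lever fully forward, pressed the paddle home and held it for about 2 s, let it spring up, flipped the lever fully back, and moved the hand clear, touching neither the disc nor anything around it.

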